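# Load a sample vial into the photometer and lock its light cap

### The arm

A 6-joint arm with a two-finger parallel gripper is mounted at the origin on a cart in front of the work surface, level with it; the furniture and walls round the work are solid. World frame = base frame: x ahead of the robot, y to its left, z up, the work surface at z = 0. Lengths are in m, angles in rad, forces in N, time in s.
With the tool pointing down it reaches from about 0.3 to 0.85 m from the base axis. Payload 4.2 kg.
Tool frame: the origin (TCP) lies at the very end of the fingers, on their centre line; the grasp point (between the pads) lies 19 mm behind it; z points along the fingers, y is the line along which they close (so a half turn about z gives the same grasp; the last joint's range is limited). The gripper opens to 91 mm and grips with 3 to 60 N. Pads are 32 mm wide; open, the fingers measure 118 mm over their backs; the gripper's body (76 mm by 178 mm) begins 60 mm behind the grasp point.
Start: joints at [-1.179, 0.32, 1.565, -0, 1.257, -0.02], TCP at [0.23, -0.527, 0.214] pointing down, gripper open.
Joint ranges: [-3.11, 3.11], [-0.84, 2.01], [0.21, 2.61], [-1.34, 4.49], [0.05, 2.63], [-2.56, 2.56]. Speed limits (rad/s): [2.57, 2.57, 3.14, 3.14, 3.14, 3.14].

### API

Orientations are given as a 3x3 rotation matrix whose columns are the frame's x, y, z axes.
In Python, from bench import env gives the robot as it stands.
- The arm moves only by the shell command python3 -m inch 'ROWS' [FORCE]. ROWS is JSON, a list of rows, each a list of 7 numbers: the shift along the tool's x, y, z in m, then the turn, a rotation vector about the tool's x, y, z in degrees, then the closure, from 0 (fully open) to 1 (shut). A call has 1 to 12 rows; each row shifts and turns the commanded pose from where the row before left it, along the tool's axes as they then stand; what a row does not reach is not made up. A row lasts 1/8 s, in which the tool goes at most 62.5 mm and 10.7 degrees, less where a joint would pass 70% of its speed; a pose out of reach is approached as far as the arm can. A call is refused whole if a number of a shift passes 0.0625 or a number of a turn 10.7, either way. A call with a gripper value outside its range is refused whole. The fingers move at their own pace and stop on an object; FORCE is the grip in N (left out, the last holds). Time passes only in rows, so rows that do not move let the fingers close. It gives the time, the measured TCP pose, the force, the opening and the grip force at its end, in the units of the state.
- env.get_obs(): the state, without advancing time (a new reading comes with each control period).
- env.get_image(name): name is "side" or "top"; returns a dict with "color" (400x640x3 uint8, red, green, blue), "camera_matrix" (3x3 intrinsics, pixels), "world_from_camera" (4x4, takes a point from camera to world coordinates). Camera axes: x right, y up, looking along -z (the intrinsics and any distortion apply to the point x, -y, -z); pixel columns grow to the right and rows downward; lengths in m; the calibration is good to about 2 mm. A picture is of the moment at which its call begins. There is no depth.
- env.sign_off(): hands the job in; it is judged then, once.
The state is a dict: "time_s": time; "joint_pos": joint angles; "qvel": joint speeds; "effort": joint torques, N m; "tool_pos": TCP position; "orientation": TCP orientation; "wrist_force": force on the tool from outside, world axes, zero at the start; "ft_torque": the same for the moment, N m; "finger_gap": opening from 0.0 (shut) to 1.0 (fully open); "finger_force": force on a finger pad.
Only numpy, scipy, OpenCV 4.12 (cv2) and the standard library are available. Lean on these libraries where they do the work, as an engineer would, in place of code of your own. Each camera call takes 0.05 s, during which the arm holds its last target. There are 200 camera calls.

### The job

Load the photometer for a reading: stand the sample vial in its well, upright and right down on the bottom, then cover it with the light cap. The collar that takes the cap is clamped a little off centre, so feel for it: pinch the cap's two side tabs together, ease it into the collar, press it gently down onto the rubber seal until it is home, then let the tabs spring out under the rim so that it stays locked and level. Lean on the instrument no harder than that takes, and leave the other things on the bench where they are.

Things in the scene. Friction and masses are not known exactly. Their poses are not given: they have to be found in the camera images.
- vial: The only sample vial: a small clear vial with a white screw cap, 22 mm across and 43 mm tall, standing upright on the bench. Origin: centre of its underside; z up its axis.
- photometer: Bench photometer, does not move: white box 150 x 160 mm on a grey base, sloping panel with display and keys to its front (-x), and a round grey turret, 91 mm across, with a dark collar ring on it. Origin: on the bench, straight below the turret's centre; the box reaches 95 mm to the front, 55 mm to the back, 80 mm to each side; box top 45 mm, turret 57 mm, collar rim 70 mm above the bench.
- turret (a point): Centre of the turret, level with the collar's hard rim; z up. The collar (80 mm outside) is clamped 3.5 mm off this point, to a side that differs each time: find it by sight or feel. Bore 54 mm wide through its lip, 4.5 mm thick; below, a groove 65 mm wide, floor 13 mm below the rim. On the rim a rubber seal, 57 to 64 mm wide, 4 mm proud: yields from 2 N, flush at 7 N, then hard. Over 35 N harms it.
- well (a point): Centre of the well's bottom, 25 mm below the rim; z up. The well is a hole 24 mm in diameter in the turret's centre (not the collar's), 12 mm deep. The vial's underside comes to lie here; its top then stands 18 mm above the rim.
- cap: Light cap of plain grey plastic, loose, upright on the bench, about 70 g. Origin: centre of its underside; z up; tabs at +y and -y. From below: round spigot 52 mm wide with slightly rounded lower edge, 10 mm high; flange 70 mm wide from 10 to 13 mm; dome 41 mm wide up to 38 mm; hollow inside (36 mm wide, up to 34.5 mm). Fits the collar at any yaw; home when the flange has pushed the seal flush.
- tabs (a point): Point on the cap's axis 24.5 mm above its underside, midway between the two ribbed upright finger plates; y runs from plate to plate. The plates are 18 mm wide and reach from 14.5 to 34.5 mm above the underside (fingertips must stay above the flange, 13 mm); outer faces 52 mm apart at rest, 43 mm pinched home.
- hooks (a point): Point on the cap's axis 2.5 mm above its underside, level with the two square hooks that move with the tabs (3 mm thick, 1 to 4 mm above the underside). Hook tips are 30 mm from the axis at rest, wider than the bore, so the cap cannot go in unpinched; 25.5 mm when pinched. Home they are 1.5 mm below the lip; released they catch under it, underside about 8.5 mm below the rim.
- tab_a (a joint): Tab at the cap's +y side: 0 sprung out, grows as it is pushed in, 0.0045 m fully pinched; spring 5 N at rest, 9 N pinched.
- tab_b (a joint): Tab at the cap's -y side: same as tab_a.
- petri: Bystander: covered petri dish, 66 mm across, 15 mm high; leave it. Origin: centre of its underside.
- stopper: Bystander: rubber stopper, 35 mm across, 27 mm high; leave it. Origin: centre of its underside.
- marker: Bystander: capped marker pen, 137 mm long, 17 mm thick, lying flat; leave it. Origin: centre of its underside.
Not all that is in view belongs to the job. Of the things shaped like the vial, the clear one is meant.

How it is judged:
By the outcome, as a careful person would: the job done as asked, in the order asked, and still so for the second after the job is handed in, with the robot touching nothing.
It also fails if it takes over 72 s, if anything falls off the work surface, if the arm or the gripper's body presses on something with over 40 N, if the wrist force passes 120 N, or if a joint passes its speed limit or range.

## Working session

There is one attempt and no reset: what is moved stays moved. The work goes in short steps, Python scripts to look and compute and a shell command to move; the robot and the scene stay as the last step left them, time stands still between calls to the robot, and variables do not carry over. Pictures are saved under pics/ and viewed, at most 10 in all, crops included, and the job is handed in when it is done.

```bash
mkdir -p pics; cat > h.py <<'E'
import numpy as np, cv2
from bench import env
def snap(n,f):
    im=env.get_image(n); cv2.imwrite(f,im["color"][:,:,::-1]); np.savez(f[:-4],K=im["camera_matrix"],T=im["world_from_camera"]); return im
def world(im,u,v,z):
    K=np.array(im["camera_matrix"]);T=np.array(im["world_from_camera"])
    d=np.linalg.inv(K)@[u,v,1]; d=T[:3,:3]@[d[0],-d[1],-d[2]]; o=T[:3,3]
    return o+d*(z-o[2])/d[2]
def pix(im,p):
    K=np.array(im["camera_matrix"]);T=np.array(im["world_from_camera"])
    c=np.linalg.inv(T)@np.r_[p,1]; q=K@[c[0],-c[1],-c[2]]; return q[:2]/q[2]
E
python3 - <<'E'
from h import *
for n in("top","side"):
    im=snap(n,f"pics/{n}0.png"); print(n,np.round(im["camera_matrix"],1).tolist(),np.round(im["world_from_camera"],3).tolist(),[k for k in im])
o=env.get_obs();print({k:np.round(v,3).tolist() for k,v in o.items()})
E
```

```text
top [[477.7, 0.0, 314.4], [0.0, 477.7, 204.7], [0.0, 0.0, 1.0]] [[-0.028, 0.975, -0.218, 0.236], [-1.0, -0.028, 0.003, -0.14], [-0.003, 0.218, 0.976, 1.313], [0.0, 0.0, 0.0, 1.0]] ['color', 'camera_matrix', 'world_from_camera']
side [[401.1, 0.0, 314.0], [0.0, 401.1, 196.6], [0.0, 0.0, 1.0]] [[0.907, 0.278, -0.315, 0.198], [-0.42, 0.621, -0.662, -0.772], [0.012, 0.733, 0.68, 0.719], [0.0, 0.0, 0.0, 1.0]] ['color', 'camera_matrix', 'world_from_camera']
{'time_s': 0.1, 'joint_pos': [-1.179, 0.32, 1.566, -0.0, 1.257, -0.02], 'qvel': [-0.001, -0.002, -0.002, 0.001, 0.0, 0.002], 'effort': [0.001, -41.333, -23.251, 0.073, 0.042, -0.0], 'tool_pos': [0.23, -0.527, 0.213], 'orientation': [[0.916, 0.4, -0.001], [0.4, -0.916, 0.001], [0.0, -0.002, -1.0]], 'wrist_force': [0.395, 0.422, -0.152], 'ft_torque': [0.013, -0.006, -0.003], 'finger_force': 0.0, 'finger_gap': 1.0}
```

View pics/top0.png

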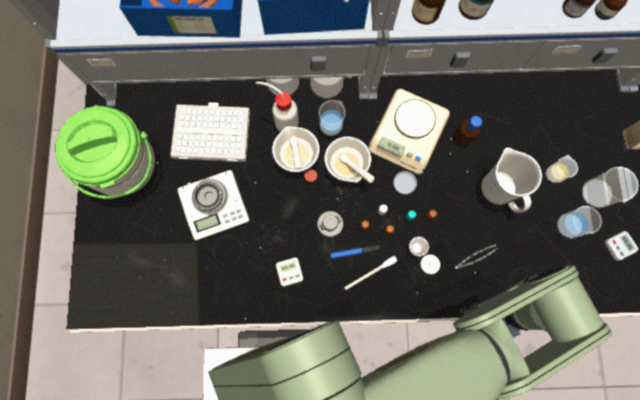

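View pics/side0.png

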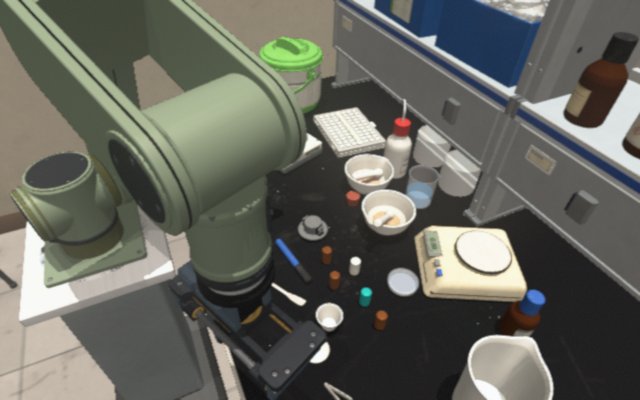

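Photometer at top-view (212,203), turret about (208,195). Cap at top (330,223), side (313,228). Vial look-alikes in the top view: white-capped (383,209) [side (355,266)], brown (365,225), (390,229) and (432,213), teal (412,215). I choose the white-capped one and check it in a crop.

```bash
python3 - <<'E'
import cv2,numpy as np
t=cv2.imread("pics/top0.png");s=cv2.imread("pics/side0.png")
R=lambda a,w,h:cv2.resize(a,(w,h),interpolation=cv2.INTER_CUBIC)
a=R(t[160:250,165:255],360,360); b=R(t[190:250,310:410],400,240); c=R(s[205:295,290:390],400,360)
o=np.zeros((600,800,3),np.uint8); o[:360,:360]=a; o[:240,400:]=b; o[240:,400:]=c
cv2.imwrite("pics/c1.png",o)
E
```

```text
(no output)
```

View pics/c1.png

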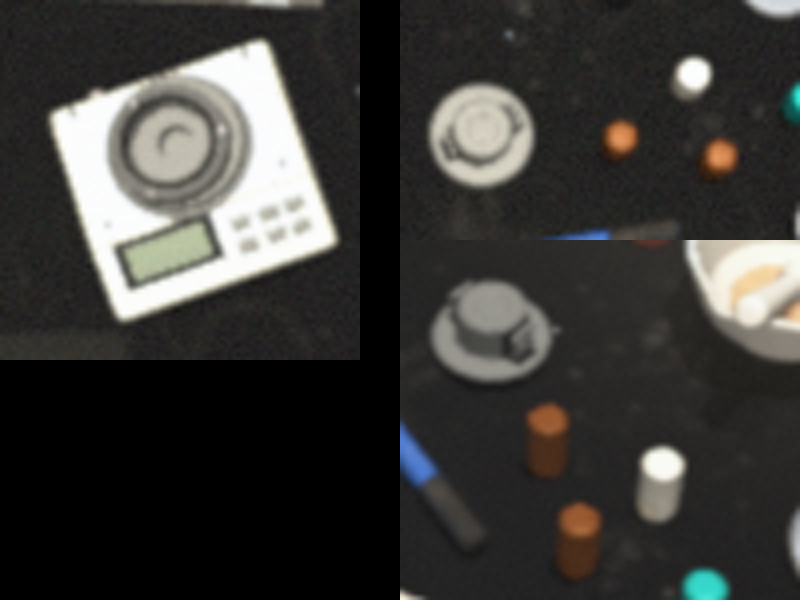

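Confirmed: the white-capped vial has a clear body, top centre at top (383,209) and side (355.5,261). The cap's tabs are at top (338,219.5) and (322.5,227). The turret is near (210,196), with the dark ring shifted left. Now I measure these with sub-pixel circle fits.

```bash
cat >> h.py <<'E'
from scipy.optimize import minimize
from scipy.ndimage import map_coordinates
def avg(n,k=6):
    ims=[env.get_image(n) for _ in range(k)]; im=dict(ims[0]); im["color"]=np.mean([i["color"].astype(float) for i in ims],0); return im
def projN(im,P):
    K=np.array(im["camera_matrix"]);T=np.linalg.inv(np.array(im["world_from_camera"]))
    c=P@T[:3,:3].T+T[:3,3]; q=(c*[1,-1,-1])@K.T; return q[:,:2]/q[:,2:]
def circ(im,c,r,z,sign,R=.008,ang=None):
    """centre of a horizontal circle at height z: sign=+1 brighter outside; search +-R, then refine"""
    g=im["color"].mean(2); a=np.linspace(0,2*np.pi,120,endpoint=False) if ang is None else ang; d=.0013
    def s(p):
        f=lambda rr:map_coordinates(g,projN(im,np.c_[p[0]+rr*np.cos(a),p[1]+rr*np.sin(a),0*a+z])[:,::-1].T,order=3)
        q=np.clip(sign*(f(r+d)-f(r-d)),-20,60); return -q.mean()
    G=np.arange(-R,R+1e-9,.001); best=min(((s((c[0]+i,c[1]+j)),c[0]+i,c[1]+j) for i in G for j in G))
    m=minimize(s,best[1:],method="Nelder-Mead",options=dict(initial_simplex=np.array(best[1:])+[[0,0],[.001,0],[0,.001]],xatol=1e-5))
    return np.round(m.x,4),round(m.fun,1)
E
python3 - <<'E'
from h import *
im=avg("top",8); np.save("pics/topavg.npy",im["color"])
w=lambda u,v,z:world(im,u,v,z)[:2]
print("turret top-dark-out",circ(im,w(210,196,.057),.0455,.057,1))
for nm,r,z,sg in(("turret base",.0455,.045,1),("collar out",.040,.070,1),("collar base",.040,.057,1),("bore dark in",.027,.070,1),("bore groove",.027,.0655,1),("sealout",.032,.074,1),("sealin",.0285,.074,-1),("sealin+",.0285,.074,1),("sealout-",.032,.074,-1)):
    print(nm,circ(im,w(209,195.5,z),r,z,sg))
print("vial",circ(im,w(383,209,.043),.011,.043,-1,.005))
print("flange",circ(im,w(330.5,223.7,.013),.035,.013,-1,.005),"dome",circ(im,w(330.5,221.7,.038),.0205,.038,-1,.005))
a,b=w(338,219.5,.030),w(322.5,227.2,.030);print("tabs",a,b,np.degrees(np.arctan2(*(a-b)[::-1])))
c=[w(165+x/4,160+y/4,.045) for x,y in((50,115),(267,40),(338,242),(122,320))];print("box",np.round(c,4).tolist())
for i in range(4):e=c[(i+1)%4]-c[i];print(np.linalg.norm(e),np.degrees(np.arctan2(e[1],e[0])))
E
python3 - <<'E'
import numpy as np
im=np.load('pics/topavg.npy').mean(2); print(im[180:212,190:230].astype(int)[::1,::1].tolist().__str__().replace('], [','\n').replace(', ',' '))
E
```

```text
turret top-dark-out (array([0.5491, 0.1352]), np.float64(-28.2))
turret base (array([0.5527, 0.1376]), np.float64(-28.0))
collar out (array([0.5408, 0.1447]), np.float64(-29.8))
collar base (array([0.5442, 0.1484]), np.float64(-29.5))
bore dark in (array([0.5369, 0.1302]), np.float64(-11.9))
bore groove (array([0.538, 0.131]), np.float64(-12.0))
sealout (array([0.5475, 0.1431]), np.float64(-30.5))
sealin (array([0.5477, 0.1433]), np.float64(-27.9))
sealin+ (array([0.54  , 0.1289]), np.float64(-7.3))
sealout- (array([0.5397, 0.1399]), np.float64(-15.9))
vial (array([ 0.5045, -0.3308]), np.float64(-60.0))
flange (array([ 0.4729, -0.1852]), np.float64(-59.6)) dome (array([ 0.4738, -0.1843]), np.float64(-17.5))
tabs [ 0.4794001  -0.20716375] [ 0.45928235 -0.16415788] -64.93023775871643
box [[0.5749, 0.2303], [0.6242, 0.082], [0.4806, 0.0326], [0.4316, 0.1771]]
0.15628304502204446 -71.61066737600629
0.15181130328797424 -161.02735178460702
0.15259635744154593 108.73386479040076
0.1528107219348188 20.35255075035785
[[35 33 35 36 36 42 57 81 108 132 159 185 167 156 163 163 164 169 172 171 17
[... 4190 characters left out ...]
27 120 105 96 107 128 145 144 127 126 152 185 227 247 251 251 250 250
252 252 252 250 242 215 170 137 120 114 121 142 164 153 134 129 128 130 129 126 122 114 105 96 95 117 140 141 135 129 133 152 182 224 244 249 250 249 250 250
252 252 252 251 250 242 216 167 140 121 117 118 131 126 115 113 116 116 112 104 98 94 100 103 119 138 140 127 131 146 155 178 218 240 248 249 249 250 251 251
252 252 252 252 252 250 243 217 175 143 121 108 102 97 92 94 98 101 98 96 93 106 131 128 126 127 121 126 147 159 174 215 238 246 250 250 250 251 251 251
252 252 252 252 252 252 250 244 224 189 157 135 115 107 106 109 115 118 117 115 109 112 130 127 126 130 140 148 166 189 216 243 249 250 251 251 251 251 251 248]]
```

```bash
python3 -m inch '[[0,0,0,0,0,7.85,0.45],[0,0,0,0,0,7.85,0.45],[0,0,0,0,0,7.85,0.45],[0.0457,-0.0327,0,0,0,0,0.45],[0.0457,-0.0327,0,0,0,0,0.45],[0.0457,-0.0327,0,0,0,0,0.45],[0.0457,-0.0327,0,0,0,0,0.45],[0.0457,-0.0327,0,0,0,0,0.45],[0.0457,-0.0327,0,0,0,0,0.45],[0,0,0.055,0,0,0,0.45],[0,0,0.055,0,0,0,0.45],[0,0,0,0,0,0,0.45]]' 15
python3 - <<'E'
from h import *
im=snap("side","pics/side1.png")
t=avg("top",4);np.save("pics/top1.npy",t["color"])
o=env.get_obs();print(o["time_s"],o["tool_pos"],o["orientation"])
print(pix(im,[.5045,-.3308,.043]),pix(im,o["tool_pos"]),pix(im,[.5466,.1372,.07]))
E
```

```text
time_s: 2.0
tool_pos: [0.5016, -0.3285, 0.1001]
orientation: [[1.0, 0.001, -0.008], [0.001, -1.0, 0.006], [-0.008, -0.006, -1.0]]
wrist_force: [-0.4, -0.1, 0.8]
finger_gap: 0.553
finger_force: 0.0
2.25 [ 0.50565778 -0.33182191  0.1068517 ] [[ 9.99989617e-01  3.55383665e-04  4.54318411e-03]
 [ 3.69684224e-04 -9.99994979e-01 -3.14724309e-03]
 [ 4.54204282e-03  3.14888995e-03 -9.99984727e-01]]
[353.84753438 260.92936597] [357.12153431 241.26012928] [288.25380605 131.91364394]
```

View pics/side1.png

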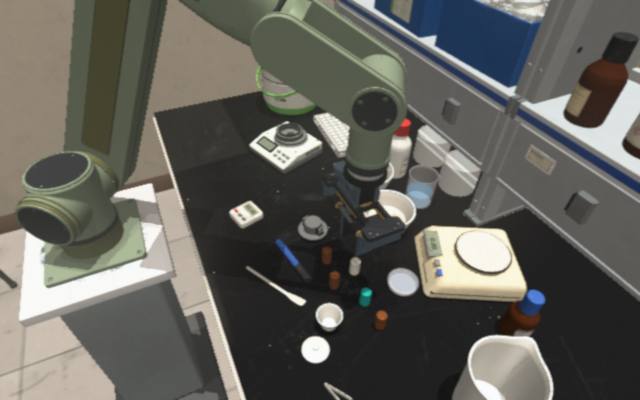

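Gripper is right above the vial (355,266). The photometer is now clear in the side view, turret near (290,133). I refine the vial and fit the turret and collar in both views, using only arcs whose edge is unambiguous.

```bash
python3 - <<'E'
from h import *
s=avg("side",6); t=avg("top",1); t["color"]=np.load("pics/topavg.npy")
np.save("pics/sideavg.npy",s["color"])
print("vial side",circ(s,[.505,-.331],.011,.043,-1,.006,np.radians(np.arange(-150,-20,4))))
for nm,im in(("top",t),("side",s)):
    c=np.array([.547,.137]); w=c-np.array(im["world_from_camera"])[:2,3]; az=np.arctan2(w[1],w[0])
    far=az+np.radians(np.arange(-80,81,3)); near=far+np.pi; both=az+np.radians(np.r_[-95:-60:3,-60:61:3,60:95:3])
    print(nm,np.degrees(az),"turrettop far",circ(im,c,.0455,.057,1,.006,far),"base near",circ(im,c,.0455,.045,1,.006,near))
    print("  collar-out near .057",circ(im,c,.040,.057,1,.006,near),"near .070",circ(im,c,.040,.070,1,.006,near),"far .070",circ(im,c,.040,.070,1,.006,far))
    print("  bore far",circ(im,c,.027,.0655,-1,.006,far),"bore near",circ(im,c,.027,.070,-1,.006,near))
    print("  well", circ(im,c,.012,.057,1,.006,near), circ(im,c,.012,.057,1,.006,far))
    # rectified turret-plane crops
    a=[]
    for z in(.057,.070):
        n=240; k=.4e-3; ii,jj=np.mgrid[0:n,0:n]; P=np.c_[(c[0]+(n/2-ii)*k).ravel(),(c[1]+(n/2-jj)*k).ravel(),np.full(n*n,z)]
        q=projN(im,P).astype(np.float32); r=cv2.remap(im["color"].astype(np.float32),q[:,0].reshape(n,n),q[:,1].reshape(n,n),cv2.INTER_CUBIC)
        r=r.clip(0,255).copy()
        for d in(0,):cv2.drawMarker(r,(120,120),(255,0,0),cv2.MARKER_CROSS,6)
        a.append(cv2.resize(r,(300,300)))
    row=np.hstack(a); A=row if nm=="top" else np.vstack([A,row])
cv2.imwrite("pics/rect.png",A[:,:,::-1])
E
```

```text
vial side (array([ 0.5083, -0.3309]), np.float64(-30.1))
top 41.67852941143198 turrettop far (array([0.5476, 0.1436]), np.float64(-34.5)) base near (array([0.5504, 0.1383]), np.float64(-33.7))
  collar-out near .057 (array([0.5457, 0.1302]), np.float64(-31.0)) near .070 (array([0.5455, 0.1415]), np.float64(-25.8)) far .070 (array([0.5414, 0.1451]), np.float64(-38.3))
  bore far (array([0.5467, 0.143 ]), np.float64(-44.2)) bore near (array([0.5483, 0.1439]), np.float64(-49.7))
  well (array([0.5613, 0.1561]), np.float64(-12.2)) (array([0.5522, 0.1425]), np.float64(-34.2))
side 69.0144522792868 turrettop far (array([0.5493, 0.1361]), np.float64(-8.8)) base near (array([0.5573, 0.1403]), np.float64(-26.6))
  collar-out near .057 (array([0.5421, 0.1419]), np.float64(-12.1)) near .070 (array([0.5461, 0.1306]), np.float64(-23.4)) far .070 (array([0.5484, 0.1398]), np.float64(-17.9))
  bore far (array([0.5479, 0.1351]), np.float64(-20.3)) bore near (array([0.5453, 0.1283]), np.float64(-9.4))
  well (array([0.5496, 0.1433]), np.float64(-11.9)) (array([0.5546, 0.1434]), np.float64(-18.8))[ WARN:0@32.368] global loadsave.cpp:1063 imwrite_ Unsupported depth image for selected encoder is fallbacked to CV_8U.
```

View pics/rect.png

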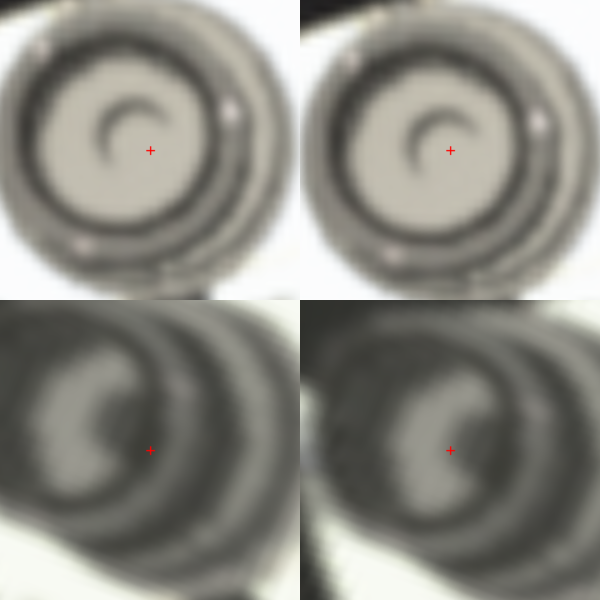

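Top view shows the collar bore clearly, with three screws and the well's far wall as a crescent at about (115,115) in the upper-left panel. A small render fit will give the turret and collar centres. Meanwhile I square up the vial low down.

```bash
cat > fit.py <<'E'
import sys
from h import *
from scipy.ndimage import gaussian_filter
def model(im,box,x,y,phi,S=3):
    u0,v0,u1,v1=box; K=np.array(im["camera_matrix"]);T=np.array(im["world_from_camera"])
    U,V=np.meshgrid(u0-.5+(np.arange((u1-u0)*S)+.5)/S,v0-.5+(np.arange((v1-v0)*S)+.5)/S)
    d=np.stack([U,V,1+0*U],-1).reshape(-1,3)@np.linalg.inv(K).T; d=(d*[1,-1,-1])@T[:3,:3].T; o=T[:3,3]
    C=np.array([x+.0035*np.cos(phi),y+.0035*np.sin(phi)]); L=np.zeros(len(d),int); free=np.ones(len(d),bool)
    prev=[None]*3
    for z in np.arange(.0745,.0440,-.0005):
        p=o[:2]+d[:,:2]*((z-o[2])/d[:,2:]); rt=np.hypot(p[:,0]-x,p[:,1]-y); rc=np.hypot(*(p-C).T)
        seal=(z<.074)&(z>.070)&(rc>.0285)&(rc<.032); col=(z<=.070)&(z>.057)&(rc<.040)&(rc>(.027 if z>.0655 else .0325)); tur=(z<=.057)&(z>.045)&(rt<.0455)&(rt>.012)
        bot=(z<=.045)
        for k,m in((1,seal),(2,col),(3,tur),(4,np.full(len(d),bot))):
            h=m&free
            if not h.any(): continue
            top=abs(z-{1:.0737,2:.0697,3:.0568,4:.0448}[k])<.0004
            lab=np.full(len(d),2*k+(0 if top else 1))
            if k==2: lab[(rc<.036)&(lab==5)]=10
            if k==4: lab[:]=np.where(rt<.0125,11,8)
            if k==3: lab[(rt<.02)&(lab==7)]=12
            L[h]=lab[h]; free&=~m
    return L.reshape(U.shape),S
def run(im,box,p0):
    u0,v0,u1,v1=box; g=im["color"].mean(2)[v0:v1,u0:u1]
    vv,uu=np.mgrid[v0:v1,u0:u1]
    P=projN(im,np.array([[p0[0],p0[1],.055]]))[0]
    def cost(p,full=False):
        L,S=model(im,box,p[0]/1e3,p[1]/1e3,p[2]); sg=abs(p[3])
        A=np.stack([cv2.resize(gaussian_filter((L==k).astype(float),sg*S),(u1-u0,v1-v0),interpolation=cv2.INTER_AREA).ravel() for k in np.unique(L)],1)
        w=(MASK).ravel(); c=np.linalg.lstsq(A[w],g.ravel()[w],rcond=None)[0]; r=(A@c-g.ravel())[w]
        return np.sum(np.minimum(abs(r),25)**1.5)/w.sum()
    n=120;a=np.linspace(0,2*np.pi,n); q=np.vstack([projN(im,np.c_[p0[0]+.050*np.cos(a),p0[1]+.050*np.sin(a),0*a+z]) for z in(.045,.06)])
    M=np.zeros(g.shape,np.uint8); cv2.fillConvexPoly(M,cv2.convexHull(np.round(q-[u0,v0]).astype(np.int32)),1); MASK=M>0
    res=[]
    for ph in np.arange(0,6.28,np.pi/3):
        s=np.array([p0[0]*1e3,p0[1]*1e3,ph,.8]); sim=np.vstack([s]+[s+e for e in np.diag([3,3,.6,.3])])
        m=minimize(cost,s,method="Nelder-Mead",options=dict(initial_simplex=sim,maxfev=110,xatol=.02)); res.append((m.fun,m.x))
    for f,x in sorted(res,key=lambda t:t[0])[:3]: print(round(f,2),np.round(x,2),"collar",np.round(x[:2]+3.5*np.array([np.cos(x[2]),np.sin(x[2])]),2),flush=True)
nm=sys.argv[1]; im=env.get_image(nm); im["color"]=np.load(f"pics/{nm}avg.npy")
c=projN(im,np.array([[.549,.139,.057]]))[0].astype(int); h=24
run(im,(c[0]-h,c[1]-h,c[0]+h,c[1]+h),(.549,.139))
E
python3 -m inch '[[0,0,0.05,0,0,0,0.6],[0,0,0.0465,0,0,0,0.6],[0,0,0,0,0,0,0.6],[0,0,0,0,0,0,0.6]]' 5
python3 -c "
from bench import env;print(env.get_obs()['joint_pos'],env.get_obs()['tool_pos'])"
time timeout 500 python3 fit.py top; timeout 60 true
```

```text
time_s: 3.1
tool_pos: [0.5053, -0.3313, 0.0089]
orientation: [[1.0, 0.001, 0.002], [0.001, -1.0, -0.001], [0.002, 0.001, -1.0]]
wrist_force: [1.0, -0.7, 0.3]
finger_gap: 0.398
finger_force: 0.0
[-5.99331248e-01  5.54167295e-01  1.75373770e+00 -2.31771463e-05
  8.31153515e-01  9.70765484e-01] [ 0.50529013 -0.33127134  0.00892468]
35.67 [550.66 141.7    2.39   0.82] collar [548.1  144.08]
35.9 [551.2  141.94   2.54   0.79] collar [548.31 143.91]
35.9 [551.23 141.95   2.59   0.81] collar [548.25 143.78]
real	0m26.299s
user	1m16.924s
sys	0m0.311s
```

```bash
python3 fit.py side; python3 -m inch '[[0,0,0,0,0,0,1],[0,0,0,0,0,0,1],[0,0,0,0,0,0,1],[0,0,0,0,0,0,1],[0,0,0,0,0,0,0.6],[0,0,0,0,0,0,0.6],[0,0,0,0,0,0,0.6]]' 3
```

```text
39.81 [555.62 143.72   2.77   0.73] collar [552.36 145.  ]
40.02 [555.01 143.67   2.66   0.7 ] collar [551.9  145.29]
40.02 [555.64 143.8    2.79   0.8 ] collar [552.35 145.  ]
time_s: 4.08
tool_pos: [0.5039, -0.3304, 0.007]
orientation: [[1.0, 0.001, -0.001], [0.001, -1.0, 0.0], [-0.001, -0.0, -1.0]]
wrist_force: [0.4, 0.3, -0.4]
finger_gap: 0.402
finger_force: 0.0
```

```bash
python3 -m inch '[[0,0,0,0,0,-10,0.6],[0,0,0,0,0,-10,0.6],[0,0,0,0,0,-10,0.6],[0,0,0,0,0,-10,0.6],[0,0,0,0,0,-10,0.6],[0,0,0,0,0,-10,0.6],[0,0,0,0,0,-10,0.6],[0,0,0,0,0,-10,0.6],[0,0,0,0,0,-10,0.6],[0,0,0,0,0,0,1],[0,0,0,0,0,0,1],[0,0,0,0,0,0,1]]' 3
python3 - <<'E'
from h import *
o=env.get_obs();print(o["finger_gap"],o["finger_force"],o["tool_pos"])
t=avg("top",1);s=snap("side","pics/s2.png")
c=s["color"][235:305,310:410]; cv2.imwrite("pics/s2c.png",cv2.resize(c,(600,420),interpolation=cv2.INTER_CUBIC)[:,:,::-1])
E
```

```text
time_s: 5.58
tool_pos: [0.5097, -0.3357, 0.0095]
orientation: [[0.004, 1.0, 0.013], [1.0, -0.004, -0.009], [-0.009, 0.013, -1.0]]
wrist_force: [8.8, -11.0, 0.4]
finger_gap: 0.242
finger_force: 3.0
0.2424044032482495 3.0000117793679237 [ 0.50970357 -0.33566362  0.00946427]
```

View pics/s2c.png

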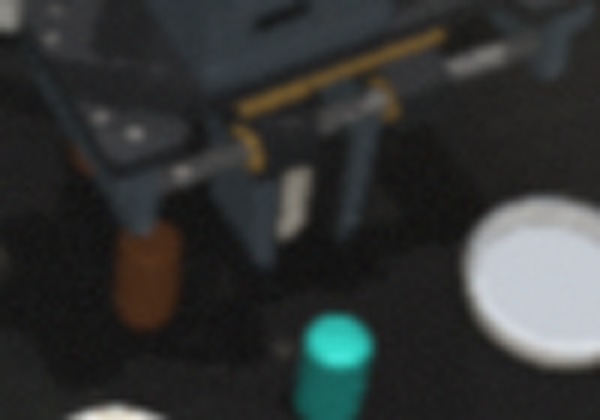

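Vial is held (22 mm gap) and upright at about (292,200) in the crop. The side force is odd, so I check whether it persists.

```bash
python3 -m inch '[[0,0,0,0,0,0,1],[0,0,0,0,0,0,1]]' 3; python3 - <<'E'
from h import *
from bench import env
o=env.get_obs();print(o["tool_pos"],o["wrist_force"],o["ft_torque"],o["joint_pos"])
E
```

```text
time_s: 5.92
tool_pos: [0.5097, -0.3357, 0.0095]
orientation: [[0.004, 1.0, 0.013], [1.0, -0.004, -0.009], [-0.009, 0.013, -1.0]]
wrist_force: [8.4, -11.2, 0.1]
finger_gap: 0.239
finger_force: 3.0
[ 0.50969101 -0.33565985  0.00945367] [  8.36985795 -11.23107089   0.06792592] [-1.22718617 -0.83325752 -1.13065408] [-6.01018240e-01  5.55622437e-01  1.74905728e+00 -4.78256319e-04
  8.21280382e-01 -5.97014068e-01]
```

```bash
python3 -m inch '[[0,0,0,0,0,0,0.6],[0,0,0,0,0,0,0.6],[0,0,0,0,0,0,0.6],[0,0,0,0,0,10,0.6],[0,0,0,0,0,10,0.6],[0,0,0,0,0,10,0.6],[0,0,0,0,0,10,0.6],[0,0,0,0,0,10,0.6],[0,0,0,0,0,10,0.6],[0,0,0,0,0,10,0.6],[0,0,0,0,0,10,0.6],[0,0,0,0,0,10,0.6]]' 3
python3 - <<'E'
from h import *
s=snap("side","pics/s3.png");t=snap("top","pics/t3.png")
a=cv2.imread("pics/s3.png")[140:300,300:440];b=cv2.imread("pics/t3.png")[120:220,310:410];c=cv2.imread("pics/top0.png")[120:220,310:410]
o=np.zeros((600,800,3),np.uint8);o[:480,:420]=cv2.resize(a,(420,480));o[:300,440:740]=cv2.resize(b,(300,300));o[300:,440:740]=cv2.resize(c,(300,300));cv2.imwrite("pics/c3.png",o)
print(env.get_obs()["wrist_force"],env.get_obs()["tool_pos"])
E
```

```text
time_s: 7.42
tool_pos: [0.5041, -0.3305, 0.0072]
orientation: [[1.0, -0.005, -0.0], [-0.005, -1.0, 0.0], [-0.0, -0.0, -1.0]]
wrist_force: [0.1, -0.1, -0.7]
finger_gap: 0.399
finger_force: 0.0
[-0.64634051  0.17007049  0.04589177] [ 0.50408448 -0.33051628  0.00724873]
```

View pics/c3.png

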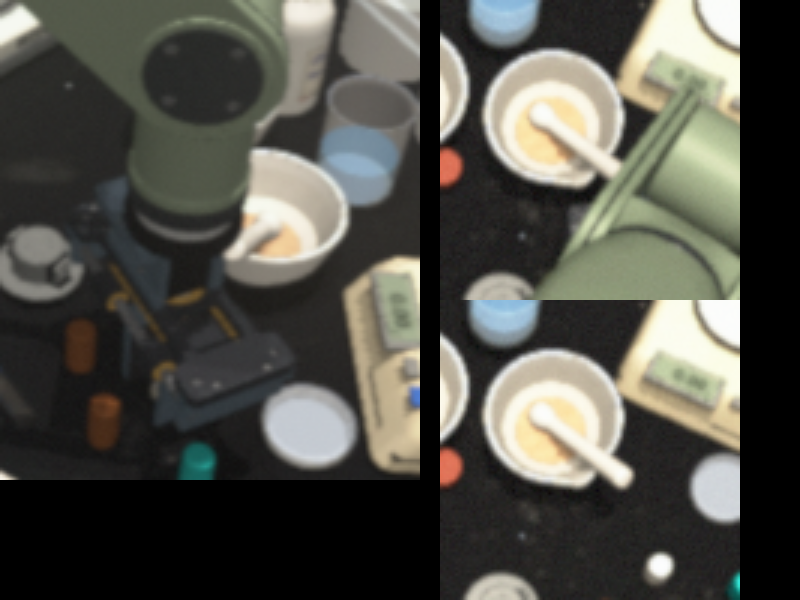

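The mortar and pestle are unmoved, and the side force has gone. The vial is now at x = 0.5097 (set by that grip). I centre it in y, regrip it high and lift.

```bash
python3 -m inch '[[0.0055,0,0,0,0,0,0.6],[0,0,0,0,0,0,0.9],[0,0,0,0,0,0,0.9],[0,0,0,0,0,0,0.9],[0,0,0,0,0,0,0.65],[0,0,0,0,0,0,0.65],[0,0,-0.021,0,0,0,0.65],[0,0,0,0,0,0,0.65],[0,0,0,0,0,0,1],[0,0,0,0,0,0,1],[0,0,0,0,0,0,1],[0,0,0,0,0,0,1]]' 12
```

```text
time_s: 9.02
tool_pos: [0.5095, -0.3304, 0.0281]
orientation: [[1.0, 0.001, -0.001], [0.001, -1.0, 0.0], [-0.001, -0.0, -1.0]]
wrist_force: [-0.1, 0.0, -0.3]
finger_gap: 0.232
finger_force: 12.0
```

```bash
python3 -m inch '[[0,0,-0.03,0,0,0,1],[0,0,-0.06,0,0,0,1],[0,0,0,0,0,0,1],[0,0,0,0,0,0,1]]' 12
python3 - <<'E'
from h import *
o=env.get_obs();p=np.array(o["tool_pos"]);print(p,o["finger_gap"],o["wrist_force"])
s=avg("side",3); print(pix(s,p))
c=s["color"][190:290,300:440].astype(np.uint8); cv2.imwrite("pics/s4.png",cv2.resize(c,(700,500),interpolation=cv2.INTER_CUBIC)[:,:,::-1])
E
```

```text
time_s: 9.52
tool_pos: [0.5092, -0.3302, 0.118]
orientation: [[1.0, 0.001, -0.001], [0.001, -1.0, 0.0], [-0.001, -0.0, -1.0]]
wrist_force: [-0.7, 0.3, -0.3]
finger_gap: 0.235
finger_force: 12.0
[ 0.50924325 -0.33021197  0.11803115] 0.23476075518379477 [-0.67258469  0.3278283  -0.26992452]
[358.77090949 236.44915231]
```

View pics/s4.png

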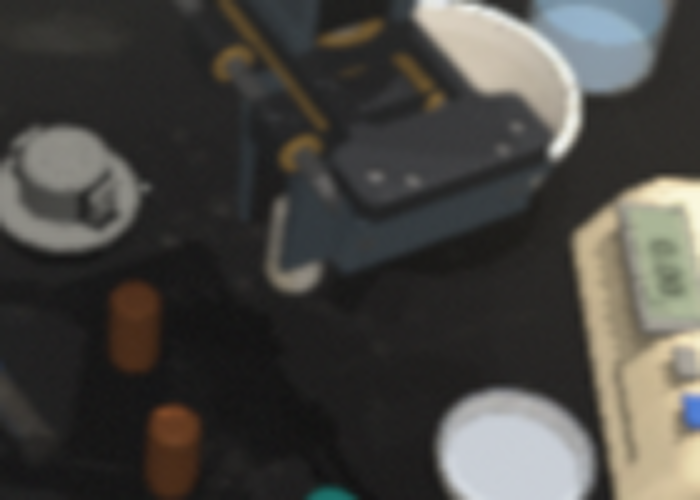

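Vial is held upright, its foot at about (359,246) in the full side view. Carrying it over the well.

```bash
python3 -m inch '[[0.0049,-0.0525,0,0,0,0,1],[0.0049,-0.0525,0,0,0,0,1],[0.0049,-0.0525,0,0,0,0,1],[0.0049,-0.0525,0,0,0,0,1],[0.0049,-0.0525,0,0,0,0,1],[0.0049,-0.0525,0,0,0,0,1],[0.0049,-0.0525,0,0,0,0,1],[0.0049,-0.0525,0,0,0,0,1],[0.0049,-0.0525,0,0,0,0,1],[0,0,0,0,0,0,1],[0,0,0,0,0,0,1],[0,0,0,0,0,0,1]]' 12
python3 - <<'E'
from h import *
o=env.get_obs();p=np.array(o["tool_pos"]);print(p,o["wrist_force"],o["joint_pos"])
s=avg("side",4); np.save("pics/side5.npy",s["color"])
for z in(.090,): 
  for lo,hi in((-200,-60),(-180,-90)): print(circ(s,p[:2],.011,p[2]-.028,-1,.006,np.radians(np.arange(lo,hi,4))))
t=avg("top",1)
def cr(im,c,w,h,W,H):
    g=im["color"].clip(0,255).astype(np.uint8); return cv2.resize(g[c[1]-h:c[1]+h,c[0]-w:c[0]+w],(W,H),interpolation=cv2.INTER_CUBIC)
o=np.hstack([cr(s,(290,128),28,35,400,500),cr(t,(210,198),28,35,400,500)]); cv2.imwrite("pics/c5.png",o[:,:,::-1]); print(pix(s,p-[0,0,.028]))
E
```

```text
time_s: 11.18
tool_pos: [0.5531, 0.1407, 0.1179]
orientation: [[1.0, -0.001, -0.001], [-0.001, -1.0, -0.001], [-0.001, 0.001, -1.0]]
wrist_force: [-0.8, -0.0, -0.3]
finger_gap: 0.236
finger_force: 12.0
[0.55308945 0.14070139 0.1179444 ] [-0.76468117 -0.0246786  -0.26537325] [ 2.29167959e-01  3.89993290e-01  1.71515011e+00 -4.18494450e-04
  1.03775017e+00  1.80090673e+00]
(array([0.5587, 0.148 ]), np.float64(-18.7))
(array([0.5585, 0.1481]), np.float64(-17.7))
[289.67612353 124.87254302]
```

View pics/c5.png

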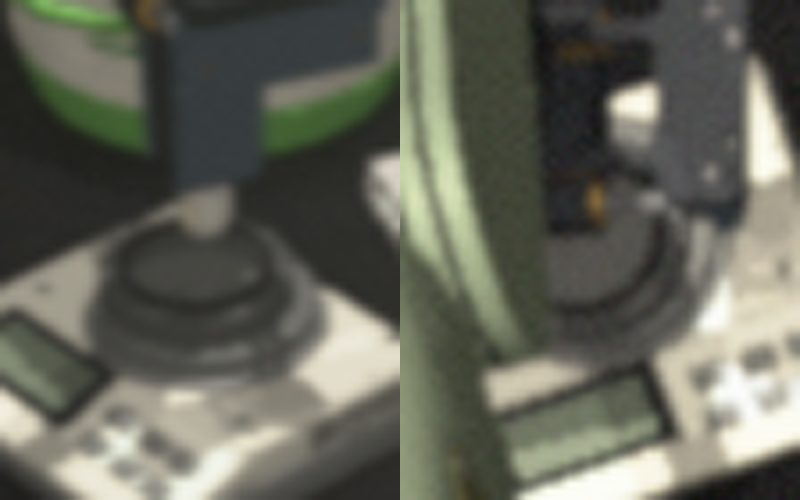

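Side crop: the vial foot is at about (208,235), i.e. full-frame (291,126), over the far part of the turret. I measure its edges by profile and compare with the side fit of the turret (same camera, so the bias cancels).

```bash
python3 - <<'E'
from h import *
s=env.get_image("side"); g=np.load("pics/side5.npy").mean(2)
print("rows 116-129, cols 282-299"); print(g[116:130,282:300].astype(int))
p=np.array([.5531,.1407,.0899]); J=np.array([(pix(s,p+d)-pix(s,p))*1 for d in np.eye(3)*.001]).T; print(np.round(J,3))
a=np.linspace(0,2*np.pi,60); q=projN(s,np.c_[p[0]+.011*np.cos(a),p[1]+.011*np.sin(a),0*a+p[2]]); print("pred u",q[:,0].min(),q[:,0].max(),"v max",q[:,1].max())
q=projN(s,np.c_[p[0]+.011*np.cos(a),p[1]+.011*np.sin(a),0*a+p[2]+.02]); print("at +20mm u",q[:,0].min(),q[:,0].max())
E
```

```text
rows 116-129, cols 282-299
[[ 32  33  33  37  45  54  58  58  59  59  58  59  59  59  58  56  49  41]
 [ 34  34  34  38  46  54  58  59  59  59  59  59  57  55  53  50  44  41]
 [ 37  37  37  40  47  55  58  61  63  65  68  68  59  50  44  43  40  39]
 [ 35  36  36  40  49  60  69  77  85  91  96  94  74  50  41  38  39  39]
 [ 39  37  38  44  60  81  98 109 115 117 116 108  82  53  41  41  41  41]
 [ 41  43  55  73  89 103 113 120 126 127 124 112  84  53  42  42  42  42]
 [ 53  68  86 107 114 116 121 123 127 129 125 112  85  55  44  43  43  43]
 [ 75  92  98  94  92 103 117 123 126 128 122 106  79  56  49  46  45  44]
 [ 75  71  67  59  60  81 104 115 121 122 114  92  64  51  53  55  54  52]
 [ 53  47  47  47  52  65  83  98 105 103  91  72  53  48  51  58  67  68]
 [ 44  48  52  54  55  58  65  74  78  75  68  60  55  56  54  54  63  72]
 [ 50  54  56  57  58  59  60  63  64  63  61  60  57  58  57  57  58  65]
 [ 55  58  61  62  64  65  66  66  67  67  65  65  63  61  60  60  57  58]
 [ 61  64  66  67  67  69  69  69  69  69  69  69  68  67  66  62  58  57]]
[[ 0.325 -0.133 -0.01 ]
 [-0.078 -0.176 -0.3  ]]
pred u 285.816474005003 293.5394670036406 v max 127.0178624249035
at +20mm u 285.55986859276584 293.37595504328624
```

```bash
python3 -m inch '[[-0.0018,-0.0005,0.02,0,0,0,1],[0,0,0.008,0,0,0,1],[0,0,0.003,0,0,0,1],[0,0,0.002,0,0,0,1],[0,0,0.001,0,0,0,1],[0,0,0.001,0,0,0,1],[0,0,0,0,0,0,1]]' 12
```

```text
time_s: 12.35
tool_pos: [0.5517, 0.1425, 0.0836]
orientation: [[1.0, 0.001, 0.0], [0.001, -1.0, -0.0], [0.0, 0.0, -1.0]]
wrist_force: [-0.3, 0.4, -0.5]
finger_gap: 0.234
finger_force: 12.0
```

```bash
python3 -m inch '[[0,0,0.0015,0,0,0,1],[0,0,0.0015,0,0,0,1],[0,0,0,0,0,0,1],[0,0,0,0,0,0,1]]' 12
```

```text
time_s: 12.85
tool_pos: [0.5517, 0.1425, 0.0804]
orientation: [[1.0, 0.001, 0.0], [0.001, -1.0, -0.0], [0.0, 0.0, -1.0]]
wrist_force: [-0.2, -1.0, 0.5]
finger_gap: 0.237
finger_force: 12.0
```

In the well with no resistance. A little lower, then release.

```bash
python3 -m inch '[[0,0.0005,0.0015,0,0,0,1],[0,0,0.002,0,0,0,1],[0,0,0,0,0,0,1],[0,0,0,0,0,0,1]]' 12
```

```text
time_s: 13.35
tool_pos: [0.5517, 0.142, 0.0769]
orientation: [[1.0, 0.001, 0.0], [0.001, -1.0, -0.0], [0.0, 0.0, -1.0]]
wrist_force: [-0.6, -0.6, 0.1]
finger_gap: 0.239
finger_force: 12.0
```

```bash
python3 -m inch '[[0,0,0,0,0,0,0.72],[0,0,0,0,0,0,0.6],[0,0,0,0,0,0,0.6],[0,0,-0.03,0,0,0,0.6],[0,0,0,0,0,0,1],[0,0,0,0,0,0,1],[0,0,0,0,0,0,1],[0,0,0,0,0,0,1]]' 12
python3 -m inch '[[0,0,0.012,0,0,0,1],[0,0,0.003,0,0,0,1],[0,0,0.002,0,0,0,1],[0,0,0.002,0,0,0,1],[0,0,0,0,0,0,1]]'
```

```text
time_s: 14.35
tool_pos: [0.5512, 0.1419, 0.1062]
orientation: [[1.0, 0.001, -0.001], [0.001, -1.0, -0.0], [-0.001, 0.0, -1.0]]
wrist_force: [-0.6, 0.4, -0.6]
finger_gap: 0.014
finger_force: 0.0
time_s: 14.98
tool_pos: [0.5518, 0.142, 0.0881]
orientation: [[1.0, 0.001, 0.001], [0.001, -1.0, 0.0], [0.001, -0.0, -1.0]]
wrist_force: [-0.2, 0.0, 0.2]
finger_gap: 0.005
finger_force: 0.0
```

```bash
python3 -m inch '[[0,0,0.001,0,0,0,1],[0,0,0.001,0,0,0,1],[0,0,0,0,0,0,1]]'
python3 -m inch '[[0,0,-0.03,0,0,0,0.6],[0,0,-0.06,0,0,0,0.2],[0.0,0.05,0,0,0,0,0.2],[0,0.06,0,0,0,0,0.2],[0,0.06,0,0,0,0,0.2],[0,0,0,0,0,0,0.2]]'
python3 - <<'E'
from h import *
t=avg("top",3);s=avg("side",3); p=np.array(env.get_obs()["tool_pos"]); print(p)
for n,im in(("top",t),("side",s)):
    for c in ([.5518,.142,.088],): print(n,pix(im,c),circ(im,c[:2],.011,.088,-1,.007))
def cr(im,c,w,h,W,H):
    g=im["color"].clip(0,255).astype(np.uint8); return cv2.resize(g[c[1]-h:c[1]+h,c[0]-w:c[0]+w],(W,H),interpolation=cv2.INTER_CUBIC)
cv2.imwrite("pics/c6.png",np.hstack([cr(s,(290,128),28,35,400,500),cr(t,(210,198),28,35,400,500)])[:,:,::-1])
E
```

```text
time_s: 15.35
tool_pos: [0.5521, 0.1421, 0.088]
orientation: [[1.0, 0.001, 0.002], [0.001, -1.0, 0.0], [0.002, -0.0, -1.0]]
wrist_force: [-2.8, -1.7, 10.7]
finger_gap: 0.007
finger_force: 5.7
time_s: 16.1
tool_pos: [0.5516, -0.0316, 0.176]
orientation: [[1.0, -0.005, 0.0], [-0.005, -1.0, -0.001], [0.0, 0.001, -1.0]]
wrist_force: [-0.3, 1.1, -0.6]
finger_gap: 0.63
finger_force: 0.0
[ 0.5517819  -0.02665636  0.17587638]
top [205.98356265 192.19040464] (array([0.5499, 0.156 ]), np.float64(-12.5))
side [289.10513733 125.32596821] (array([0.5532, 0.1401]), np.float64(-50.2))
```

View pics/c6.png

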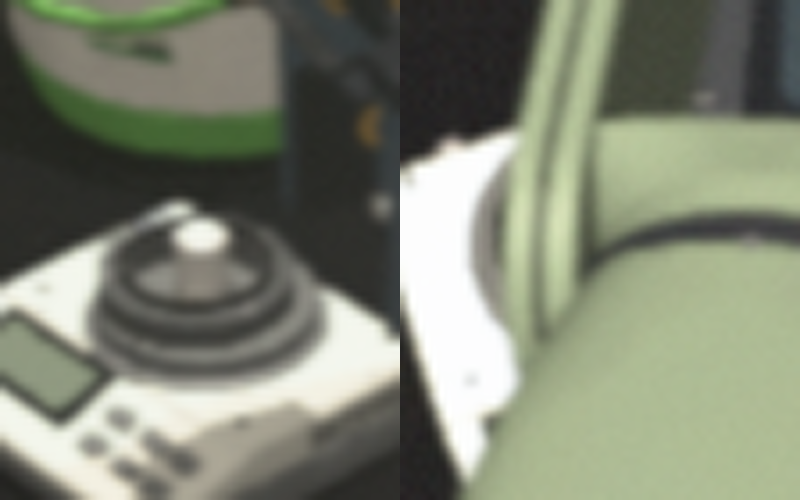

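The vial stands upright in the well at (200,240) in the left crop, with its top at z = 0.088, so it is on the bottom. Next the cap.

```bash
python3 -m inch '[[-0.0259,0.0526,0,0,0,0,0.15],[-0.0259,0.0526,0,0,0,0,0.15],[-0.0259,0.0526,0,0,0,0,0.15],[0,0,0,0,0,-8.4,0.15],[0,0,0,0,0,-8.4,0.15],[0,0,0,0,0,-8.4,0.15],[0,0,0.055,0,0,0,0.15],[0,0,0.05,0,0,0,0.15],[0,0,0,0,0,0,0.15],[0,0,0,0,0,0,0.15]]' 5
python3 - <<'E'
from h import *
s=avg("side",4); np.save("pics/side7.npy",s["color"]); p=np.array(env.get_obs()["tool_pos"]); print(p)
for c0 in([.474,-.1845],): print(pix(s,[*c0,.013]),circ(s,c0,.035,.013,-1,.007),circ(s,c0,.035,.013,-1,.007,np.radians(np.arange(-190,-40,3))),circ(s,c0,.0205,.038,-1,.007))
c=pix(s,[.474,-.1845,.02]).astype(int);g=s["color"].astype(np.uint8)[c[1]-40:c[1]+30,c[0]-45:c[0]+45]; cv2.imwrite("pics/c7.png",cv2.resize(g,(720,560),interpolation=cv2.INTER_CUBIC)[:,:,::-1]); print(c)
E
```

```text
time_s: 17.65
tool_pos: [0.4758, -0.1858, 0.0725]
orientation: [[0.904, 0.428, 0.003], [0.428, -0.904, -0.001], [0.002, 0.002, -1.0]]
wrist_force: [0.4, -0.3, 0.8]
finger_gap: 0.852
finger_force: 0.0
[ 0.47549395 -0.18625799  0.07281077]
[311.79865654 228.37369888] (array([ 0.4747, -0.1856]), np.float64(-18.1)) (array([ 0.4749, -0.1858]), np.float64(-25.9)) (array([ 0.4751, -0.1856]), np.float64(-10.9))
[311 226]
```

View pics/c7.png

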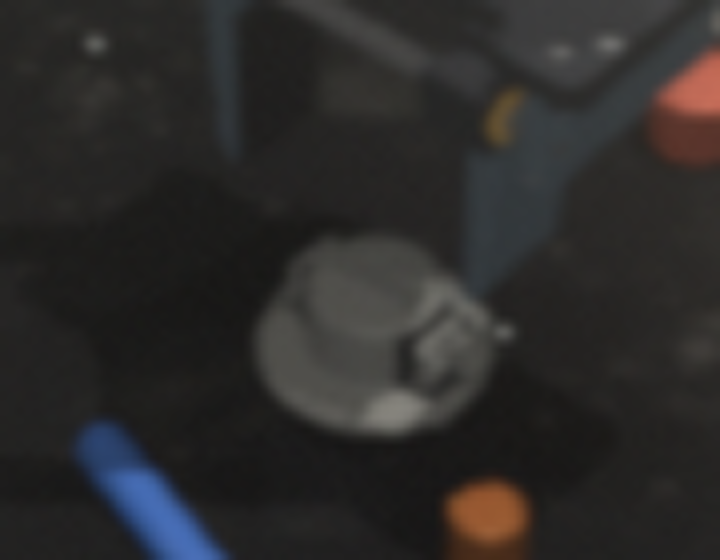

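Cap is seen with its tab plate at (440,345) facing the right finger (480,250), so the axis is well aligned. Going down and pinching.

```bash
python3 -m inch '[[-0.0005,-0.001,0.04,0,0,0,0.15],[0,0,0.0145,0,0,0,0.15],[0,0,0,0,0,0,0.15],[0,0,0,0,0,0,0.6],[0,0,0,0,0,0,0.6],[0,0,0,0,0,0,0.6],[0,0,0,0,0,0,0.6]]' 4
python3 -m inch '[[0,0,0,0,0,0,0.7],[0,0,0,0,0,0,0.7],[0,0,0,0,0,0,0.7],[0,0,0,0,0,0,0.7]]' 18
```

```text
time_s: 18.73
tool_pos: [0.4738, -0.1854, 0.0171]
orientation: [[0.905, 0.426, 0.001], [0.426, -0.905, -0.001], [0.001, 0.001, -1.0]]
wrist_force: [-0.1, 0.4, 3.3]
finger_gap: 0.575
finger_force: 4.0
time_s: 19.23
tool_pos: [0.4739, -0.1854, 0.0173]
orientation: [[0.904, 0.427, 0.002], [0.427, -0.904, -0.001], [0.001, 0.001, -1.0]]
wrist_force: [-1.2, -0.1, 7.6]
finger_gap: 0.464
finger_force: 18.0
```

Pinched home (42 mm). Lift.

```bash
python3 -m inch '[[0,0,-0.01,0,0,0,0.7],[0,0,-0.05,0,0,0,0.7],[0,0,-0.055,0,0,0,0.7],[0,0,0,0,0,0,0.7],[0,0,0,0,0,0,0.7]]' 18
python3 - <<'E'
from h import *
s=avg("side",3); o=env.get_obs();p=np.array(o["tool_pos"]); print(p,o["wrist_force"],o["orientation"])
R=np.array(o["orientation"]);z=p[2]-.0173
for nm,r,dz in(("flange",.035,.013),("flange",.035,.010)): print(nm,circ(s,p[:2],r,z+dz,-1,.007,np.radians(np.arange(-200,-40,3))))
c=pix(s,p).astype(int);g=s["color"].astype(np.uint8)[c[1]-35:c[1]+35,c[0]-45:c[0]+45]; cv2.imwrite("pics/c8.png",cv2.resize(g,(720,560),interpolation=cv2.INTER_CUBIC)[:,:,::-1]); print(c)
d=np.array([.5486,.1439])-p[:2]; print("tool xy shift",R[:2,:2].T@d)
E
```

```text
time_s: 19.85
tool_pos: [0.4725, -0.1848, 0.131]
orientation: [[0.904, 0.426, -0.001], [0.426, -0.904, 0.0], [-0.001, -0.001, -1.0]]
wrist_force: [1.1, -0.1, -0.6]
finger_gap: 0.466
finger_force: 18.0
[ 0.47215847 -0.18468864  0.12986928] [-0.31876421 -0.90778317 -0.38772395] [[ 0.90447571  0.42651177 -0.00337803]
 [ 0.42651788 -0.90447816  0.00132573]
 [-0.00248991 -0.00263988 -0.99999342]]
flange (array([ 0.4736, -0.1855]), np.float64(-17.5))
flange (array([ 0.4749, -0.1827]), np.float64(-17.4))
[311 192]
tool xy shift [ 0.20928844 -0.26459804]
```

View pics/c8.png

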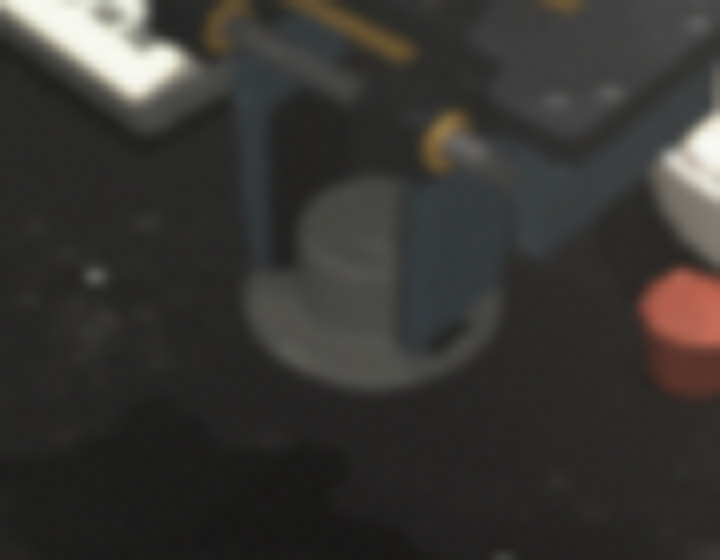

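I have now viewed more pictures than the 10 allowed (this was the twelfth), so the rest goes by numbers and feel. The cap hangs level in the fingers. Moving to above the collar.

```bash
python3 -m inch '[[0.0349,-0.0441,0,0,0,0,0.7],[0.0349,-0.0441,0,0,0,0,0.7],[0.0349,-0.0441,0,0,0,0,0.7],[0.0349,-0.0441,0,0,0,0,0.7],[0.0349,-0.0441,0,0,0,0,0.7],[0.0349,-0.0441,0,0,0,0,0.7],[0,0,0,0,0,0,0.7],[0,0,0,0,0,0,0.7],[0,0,0,0,0,0,0.7]]' 18
python3 - <<'E'
from h import *
o=env.get_obs();p=np.array(o["tool_pos"]);R=np.array(o["orientation"]);print(p,o["wrist_force"],o["joint_pos"])
print("tool xy shift",R[:2,:2].T@(np.array([.5486,.1439])-p[:2]))
E
```

```text
time_s: 21.12
tool_pos: [0.5493, 0.1421, 0.1309]
orientation: [[0.905, 0.425, -0.001], [0.425, -0.905, -0.001], [-0.002, 0.0, -1.0]]
wrist_force: [1.0, -0.4, -0.1]
finger_gap: 0.465
finger_force: 18.0
[0.54932186 0.14210357 0.13086904] [ 0.95188718 -0.39757051 -0.0610458 ] [ 2.33108434e-01  3.73127886e-01  1.70563801e+00 -4.59570156e-04
  1.06439894e+00  1.36502414e+00]
tool xy shift [ 0.00011033 -0.0019329 ]
```

```bash
python3 -m inch '[[0,-0.0019,0.02,0,0,0,0.7],[0,0,0.014,0,0,0,0.7],[0,0,0.004,0,0,0,0.7],[0,0,0.002,0,0,0,0.7],[0,0,0.002,0,0,0,0.7],[0,0,0.001,0,0,0,0.7],[0,0,0.001,0,0,0,0.7],[0,0,0,0,0,0,0.7],[0,0,0,0,0,0,0.7]]' 18
```

```text
time_s: 22.25
tool_pos: [0.5491, 0.1452, 0.0875]
orientation: [[0.904, 0.427, 0.0], [0.427, -0.904, -0.0], [0.0, 0.0, -1.0]]
wrist_force: [-1.0, 0.4, 0.2]
finger_gap: 0.47
finger_force: 18.0
```

```bash
python3 -m inch '[[-0.001,0.001,0,0,0,0,0.7],[0,0,0.001,0,0,0,0.7],[0,0,0.001,0,0,0,0.7],[0,0,0,0,0,0,0.7],[0,0,0,0,0,0,0.7]]' 18
```

```text
time_s: 22.88
tool_pos: [0.5486, 0.1439, 0.0854]
orientation: [[0.904, 0.426, 0.0], [0.426, -0.904, -0.0], [0.0, 0.0, -1.0]]
wrist_force: [0.9, 0.1, 0.1]
finger_gap: 0.468
finger_force: 18.0
```

```bash
python3 -m inch '[[0,0,0.001,0,0,0,0.7],[0,0,0.001,0,0,0,0.7],[0,0,0.001,0,0,0,0.7],[0,0,0,0,0,0,0.7],[0,0,0,0,0,0,0.7]]' 18
```

```text
time_s: 23.5
tool_pos: [0.5486, 0.1439, 0.0824]
orientation: [[0.904, 0.426, 0.0], [0.426, -0.904, -0.0], [0.0, 0.0, -1.0]]
wrist_force: [1.1, 0.1, -0.5]
finger_gap: 0.47
finger_force: 18.0
```

The cap is in the bore, free of force. Pressing onto the seal.

```bash
python3 -m inch '[[0,0,0.001,0,0,0,0.7],[0,0,0.001,0,0,0,0.7],[0,0,0.001,0,0,0,0.7],[0,0,0.001,0,0,0,0.7],[0,0,0,0,0,0,0.7],[0,0,0,0,0,0,0.7]]' 18
```

```text
time_s: 24.25
tool_pos: [0.5487, 0.1439, 0.0787]
orientation: [[0.904, 0.426, 0.0], [0.426, -0.904, -0.0], [0.0, 0.0, -1.0]]
wrist_force: [-0.8, -1.3, 4.6]
finger_gap: 0.468
finger_force: 18.0
```

```bash
python3 -m inch '[[0,0,0.0008,0,0,0,0.7],[0,0,0.0007,0,0,0,0.7],[0,0,0,0,0,0,0.7],[0,0,0,0,0,0,0.7]]' 18
```

```text
time_s: 24.75
tool_pos: [0.5487, 0.1439, 0.0773]
orientation: [[0.904, 0.426, 0.0], [0.426, -0.904, 0.0], [0.0, 0.0, -1.0]]
wrist_force: [-1.3, 0.1, 6.4]
finger_gap: 0.465
finger_force: 18.0
```

```bash
python3 -m inch '[[0,0,0.0008,0,0,0,0.7],[0,0,0.0007,0,0,0,0.7],[0,0,0,0,0,0,0.7],[0,0,0,0,0,0,0.7]]' 18
```

```text
time_s: 25.25
tool_pos: [0.5488, 0.1439, 0.0772]
orientation: [[0.904, 0.427, 0.001], [0.427, -0.904, 0.0], [0.001, 0.0, -1.0]]
wrist_force: [-2.9, -0.8, 14.8]
finger_gap: 0.468
finger_force: 18.0
```

Home (hard stop at 0.0772). Letting the tabs spring out while holding.

```bash
python3 -m inch '[[0,0,0,0,0,0,0.5],[0,0,0,0,0,0,0.45],[0,0,0,0,0,0,0.4],[0,0,0,0,0,0,0.4],[0,0,0,0,0,0,0.4]]' 18
```

```text
time_s: 25.88
tool_pos: [0.5484, 0.1438, 0.0749]
orientation: [[0.904, 0.427, -0.001], [0.427, -0.904, -0.0], [-0.001, -0.0, -1.0]]
wrist_force: [0.1, -0.9, 0.3]
finger_gap: 0.603
finger_force: 0.1
```

```bash
python3 -m inch '[[0,0,-0.003,0,0,0,0.4],[0,0,0,0,0,0,0.4],[0,0,0,0,0,0,0.6],[0,0,0,0,0,0,0.6],[0,0,0,0,0,0,0.6]]' 4
python3 -m inch '[[0,0,0,0,0,0,0.2],[0,0,0,0,0,0,0.2],[0,0,0,0,0,0,0.2],[0,0,-0.05,0,0,0,0.2],[0,0,-0.05,0,0,0,0.2],[0,0.06,0,0,0,0,0.2],[0,0.06,0,0,0,0,0.2],[0,0.06,0,0,0,0,0.2],[0,0.06,0,0,0,0,0.2],[0,0,0,0,0,0,0.2],[0,0,0,0,0,0,0.2]]' 4
python3 - <<'E'
from h import *
s=avg("side",4);c=np.array([.5487,.1439])
az=np.radians(np.arange(-190,-40,3))
for z in(.0715,.0745,.0785): print(z,circ(s,c,.035,z,1,.007,az),circ(s,c,.035,z,-1,.007,az))
for z in(.094,.0995,.105): print("dome",z,circ(s,c,.0205,z,-1,.007))
E
```

```text
time_s: 26.5
tool_pos: [0.5486, 0.1439, 0.0785]
orientation: [[0.905, 0.426, 0.0], [0.426, -0.905, 0.0], [0.0, 0.0, -1.0]]
wrist_force: [-1.4, 0.5, 0.1]
finger_gap: 0.573
finger_force: 4.0
time_s: 27.88
tool_pos: [0.6504, -0.0729, 0.178]
orientation: [[0.905, 0.426, -0.001], [0.426, -0.905, 0.001], [-0.001, -0.001, -1.0]]
wrist_force: [0.4, 0.6, 0.3]
finger_gap: 0.799
finger_force: 0.0
0.0715 (array([0.53  , 0.1189]), np.float64(-13.0)) (array([0.5538, 0.1493]), np.float64(-13.2))
0.0745 (array([0.5511, 0.1623]), np.float64(-10.3)) (array([0.5523, 0.1452]), np.float64(-13.2))
0.0785 (array([0.5489, 0.1567]), np.float64(-10.3)) (array([0.5502, 0.1397]), np.float64(-13.1))
dome 0.094 (array([0.5536, 0.1524]), np.float64(-23.5))
dome 0.0995 (array([0.5504, 0.1443]), np.float64(-23.8))
dome 0.105 (array([0.5473, 0.1362]), np.float64(-24.0))
```

The tabs measure 52 mm across (fully sprung out). The home stop was reached at the expected height, and the dome top fits z ≈ 0.0995. The robot is clear, so I hand in.

```bash
python3 -c "
from bench import env;print(env.sign_off())"
```

```text
the job is handed in; nothing more can be done
None
```

The job is handed in at about 28 s: by feel and measurement the vial is seated on the well's bottom and the cap is home with both tabs sprung out, and no bystander was seen to move (not re-checked at the end); the gripper leaned on the pestle at about 14 N while aligning the vial and left it in place, and I viewed 12 pictures against the limit of 10.

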